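# Load the wear pad and close the cam press

## Task

Lift the blue test pad out of its rack, lower its two ears into the clip-lined slots of the cam rig's blue bracket and press it down until both ears sit flat on the slot floors. Then turn the red-knobbed crank counter-clockwise (seen from above), round to where its arm points at the bracket, so that the follower rests on the cam's dwell and the presser holds the pad, and let go. Leave the orange pad in the rack and do not disturb the glassware around.

Things in the scene. Friction and masses are not known exactly. Their poses are not given: they have to be found in the camera images.
- rig: fixed cam rig, aluminium base 124 (x) x 230 (y) x 12 mm, origin at the centre of its underside, z up. Along its +y: upright camshaft at y = -72 with plate cam and crank; roller follower whose rod runs through a grey guide (top z = 54) and carries the presser; pad bracket at y = +78 mm: two blue posts at x = -50 and +50, 14 thick, 86 mm clear between, each with an upward-open slot.
- seat (a point): on the rig (same axes) at x = 0, y = 78, z = 18 mm: where the pad's origin lies when seated against the slots' +y walls, wide faces square to the rig's y. Ears enter the mouths with the pad 28 mm above its seat; hold it 1 to 2 mm towards -y of the seat then. The clips stop it about 12 mm above its seat: press it down from there with some 5 to 12 N.
- shaft (a point): fixed to the rig, on the camshaft's axis at the height of the middle of the red knob (86 mm above the worktop). The crank turns about the vertical through this point.
- knob (a point): middle of the red crank knob (moves with the crank): upright cylinder, diameter 22, z = 65 to 107 mm over the worktop, 50 mm from the shaft axis. It spins freely on its pin, so the gripper need not turn with the crank. The dark crank arm lies just below it (z = 56 to 64 mm).
- crank (a joint): crank angle in rad, growing counter-clockwise from above; arm along the rig's +y (at the bracket) at 3.1. Cam: low circle to 0.6, rise 0.6 to 2.5, flat dwell 2.5 to 3.7 (centre 3.1), fall beyond; stops at -0.3 and 5.2. On rise and fall the springs turn an unheld crank back down the slope; in the dwell it stays. Takes up to about 4 N at the knob.
- follower (a joint): travel of the follower along the rig's +y in m: 0 with the roller on the cam's low circle, 0.016 in the dwell. The sprung presser on it then bears on a seated pad with about 5 N; at 0 it stands 13 mm clear of a seated pad.
- rack: fixed grey rack 110 (x) x 140 (y) x 34 mm, origin at the centre of its underside. Two grooves along its x, at y = -35 and +35 mm, 10 mm wide, floor at z = 8 mm, walls (60 mm long) up to z = 33 mm; one pad stands in each.
- pad_blue: the pad to load: upright plate 80 wide (x), 8 thick (y), 80 tall, lower 56 mm blue, top bare steel, about 140 g; a steel ear sticks out 18 mm at each side, 16 tall, underside 22 mm above the pad's. Origin at the centre of its underside. Either way round will do. Grip across its thickness mid top edge; seated, posts stay 30 mm and presser 45 mm below that edge.
- pad_orange: the other pad, same shape with an orange lower part; stays in the rack. Origin at the centre of its underside.
- beaker_small: small glass beaker 44 x 51 x 61 mm, bystander; origin at the centre of its underside
- sample_vial: white-capped vial, diameter 27, height 60 mm, bystander; origin at the centre of its underside
- dish: petri dish, diameter 63, height 16 mm, bystander; origin at the centre of its underside
- presser: rubber-faced presser block on the follower's end, 50 wide, 28 tall; origin in the middle of its front (+y) face, but at the height of the worktop
- slot_near (a point): rig slot at x = -50 mm: floor centre, y = 76, z = 40 mm. It runs along x through its post, is 12 mm wide (y = 70 to 82) for the 8 mm ear, +y wall's flared lip up to z = 68. A sloping brass spring clip on the -y side, from z = 68 down to its nose at z = 48, leaves a 6 mm gap at the nose, gives up to 7 mm at 1.5 to 5 N and pushes the ear against the +y wall.
- slot_far (a point): rig slot at x = +50 mm: floor centre, y = 76, z = 40 mm. It runs along x through its post, is 12 mm wide (y = 70 to 82) for the 8 mm ear, +y wall's flared lip up to z = 68. A sloping brass spring clip on the -y side, from z = 68 down to its nose at z = 48, leaves a 6 mm gap at the nose, gives up to 7 mm at 1.5 to 5 N and pushes the ear against the +y wall.

How it is judged (in metres and radians):
On the way, in this order (a step that is already met when the one before it is completed fails the run):
1. the blue pad sits fully down and square in the bracket while the presser is still back (z of pad_blue in the frame of seat below 0.003 m and horizontal distance between pad_blue and seat below 0.008 m and angle between pad_blue's own z axis and vertical below 0.1 rad and value of joint follower below 0.006 m), for 0.2 s.
2. the crank is turned until the follower is up on the cam's dwell (value of joint crank between 2.5 and 3.7 rad and value of joint follower above 0.015 m), for 0.2 s.
At the end, for the whole second after the job is handed in: Blue pad at rest in the bracket: within 3 mm of its seat in height, 6 mm sideways, upright within 0.06 and square within 0.08 rad. Crank still at 2.55 to 3.65 rad, follower out over 15 mm, presser on the pad with over 1.5 N. Orange pad upright in the rack (value of joint crank between 2.55 and 3.65 rad and value of joint follower above 0.015 m and velocity of joint crank between -0.05 and 0.05 rad/s and z of pad_blue in the frame of seat between -0.003 and 0.003 m and horizontal distance between pad_blue and seat below 0.006 m and angle between pad_blue's own z axis and vertical below 0.06 rad and angle between the y axis of pad_blue and the y axis of rig, either way round below 0.08 rad and contact force between presser and pad_blue above 1.5 N and linear speed of pad_blue below 0.01 m/s and distance between pad_orange and rack below 0.055 m and angle between pad_orange's own z axis and vertical below 0.15 rad); the robot touches nothing.
It fails at once if the orange pad is pulled out or knocked over (distance of pad_orange from where it was at the start of the episode above 0.025 m or angle between pad_orange's own z axis and vertical above 0.35 rad).
It fails at once if the beaker, vial or dish is disturbed (distance of any of beaker_small, sample_vial, dish from where it was at the start of the episode above 0.02 m).
It also fails if it takes over 54 s, if anything falls off the work surface, if the arm or the gripper's body presses on something with over 40 N, if the wrist force passes 120 N, or if a joint passes its speed limit or range.

## Robot

A 7-joint arm with a two-finger parallel gripper is mounted at the origin on a cart in front of the work surface, level with it; the furniture and walls round the work are solid. World frame = base frame: x ahead of the robot, y to its left, z up, the work surface at z = 0. Lengths are in m, angles in degrees, forces in N, time in s.
With the tool pointing down it reaches from about 0.35 to 0.775 m from the base axis. Payload 3.1 kg.
Tool frame: the origin (TCP) lies on the centre line of the jaws, within the pads' length; the fingertips stand 17 mm ahead of it and the grasp point (between the pads) lies 2 mm behind it (robot.tip_reach is the distance from the TCP to the fingertips, in m); z points along the fingers, y is the line along which they close (so a half turn about z gives the same grasp; the last joint's range is limited). The gripper opens to 85 mm and grips with 20 to 120 N. Pads are 22 mm wide; open, the fingers measure 114 mm over their backs; the gripper's body (76 mm by 85 mm) begins 54 mm behind the grasp point. The pads swing forward as they close: fully open they stand 13 mm farther back than shut.
Start: joints at [-78.707, 17.813, 0.802, 86.603, -0.252, 75.585, -1.558], TCP at [0.13, 0.534, 0.248] pointing down, gripper open.
Joint ranges: [-154.91, 154.91], [-16.99, 109.72], [-72.82, 74.43], [7.12, 147.25], [-82.49, 262.49], [11.32, 116.49], [-174.64, 174.64]. Speed limits (degrees/s): [159.86, 159.86, 180, 180, 180, 180, 180].

## Interface

Orientations are given as [roll, pitch, yaw] about the fixed x, y, z axes, in that order (R = Rz(yaw) Ry(pitch) Rx(roll)).
In Python, from station import robot, fingers, vision, workorder, recognise gives the robot as it stands. Calls block until the motion is done:
- robot.move_to(position, orientation): joint-space move of the TCP to a pose.
- robot.line_to(position, orientation=None, velocity=0.15, f_stop=None): straight line of the TCP; orientation=None keeps the orientation; velocity is the mean speed in m/s. With f_stop (N) it stops when the force on the tool has changed by that much, and returns True; else False.
- robot.move_j(angles): joint-space move.
- fingers.gripper_to(opening, force=None): opening from 0.0 (shut) to 1.0 (fully open); force is the grip in N (None keeps the last); returns when the fingers have stopped.
- robot.pause(seconds).
- robot.inverse_kinematics(position, orientation): joint angles nearest the present ones, or None.
- vision.grab_frame(name): name is "side" or "top" or "wrist"; returns the picture (384x512x3 uint8, red, green, blue); there is no depth.
- vision.calibration(name): a dict with "mtx" (3x3 intrinsics, pixels), "k1" (the pictures are not rectified: a ray, as slopes to the right and down, at radius r is drawn at 1 + k1 r^2 times it, then the intrinsics apply), "extrinsics" (4x4, takes a point from world to camera coordinates); the wrist camera has in their place "T_tool_cam" (4x4, takes a point from camera to tool coordinates, whose origin is the TCP and whose axes are the flange's). Camera axes: x right, y up, looking along -z (the intrinsics and any distortion apply to the point x, -y, -z); pixel columns grow to the right and rows downward; lengths in m; the calibration is good to about 2 mm. A picture is of the moment at which its call begins: read the wrist's pose just before it. calibration takes no time and is no camera call.
A pose or a line that the arm cannot do raises robot.PlanningError and nothing moves.
- workorder.close_job(): hands the job in; it is judged then, once.
Trained networks look in the newest picture that a camera, given by its name, has taken for a name from the list of things; names that differ only in an ending like _2 or _b are one class to them, and where a whole thing is asked for, a point or a joint stands for the part that bears it (a point fixed in the world has none). Each returns a list of dicts, best first, with "p" (0 to 1); they miss things now and then, are a little off and sometimes report something else, mostly with a low value. They report only what shows in the picture. A call takes as long as a camera call.
- recognise(label, camera): "rect" ([centre column, centre row, width, height] in pixels, round what is visible of it).
Readings, each from a call of its own:
- robot.current_time_s(): time.
- robot.current_joint_positions(): joint angles.
- robot.current_dq(): joint speeds.
- robot.current_joint_torque(): joint torques, N m.
- robot.current_tool_pos(): TCP position.
- robot.current_eef_rot(): TCP orientation.
- robot.current_contact_force(): force on the tool from outside, world axes, zero at the start.
- robot.current_torque(): the same for the moment, N m.
- robot.current_finger_gap(): opening from 0.0 (shut) to 1.0 (fully open).
- robot.current_gripper_force(): force on a finger pad.
Only numpy, scipy, OpenCV 4.12 (cv2) and the standard library are available. Lean on these libraries where they do the work, as an engineer would, in place of code of your own. Each camera call takes 0.05 s, during which the arm holds its last target. There are 200 camera calls.

## Working session

There is one attempt and no reset: what is moved stays moved. The work goes in short steps, each a Python script; the robot and the scene stay as the last script left them, time stands still between calls to the robot, and variables do not carry over. Pictures are saved under pics/ and viewed, at most 11 in all, crops included, and the job is handed in when it is done.

```bash
ls; mkdir -p pics; cat > h.py <<'E'
import numpy as np, cv2
from station import robot, fingers, vision, workorder, recognise
def cam(name):
    c=vision.calibration(name); return np.array(c["mtx"]),float(c["k1"]),np.array(c["extrinsics"]) if "extrinsics" in c else None
def ray(name,uv):
    K,k1,E=cam(name)
    pt=cv2.undistortPoints(np.array([[uv]],float),K,np.array([k1,0,0,0.]))[0,0]
    d=E[:3,:3].T@np.array([pt[0],-pt[1],-1.]); o=-E[:3,:3].T@E[:3,3]
    return o,d
def onz(name,uv,z):
    o,d=ray(name,uv); return o+d*(z-o[2])/d[2]
def proj(name,P):
    K,k1,E=cam(name); P=np.atleast_2d(P)
    q=P@E[:3,:3].T+E[:3,3]; q=q*[1,-1,-1]
    return cv2.projectPoints(q,np.zeros(3),np.zeros(3),K,np.array([k1,0,0,0.]))[0][:,0]
def save(name,fn,s=1.5):
    im=vision.grab_frame(name); cv2.imwrite("pics/"+fn,cv2.resize(im[:,:,::-1],None,fx=s,fy=s,interpolation=cv2.INTER_CUBIC)); return im
E
python3 - <<'E'
from h import *
np.set_printoptions(precision=3,suppress=True)
print(robot.current_time_s())
for n in("top","side"):
    im=save(n,n+"0.png"); np.save(n+"0.npy",im)
    K,k,E=cam(n); print(n,K.tolist(),k,(-E[:3,:3].T@E[:3,3]),E[2,:3])
    for l in["rig","rack","pad_blue","pad_orange","knob","presser","slot_near","slot_far","beaker_small","sample_vial","dish","shaft"]:
        try:r=recognise(l,n)
        except Exception as e: print(l,e);continue
        print(l,[(round(d["p"],2),np.round(d["rect"],1).tolist()) for d in r[:3]])
print(vision.calibration("wrist"))
E
```

```text
pics
0.0
top [[349.42112077370217, 0.0, 254.75250221392824], [0.0, 349.42112077370217, 193.10057080565727], [0.0, 0.0, 1.0]] -0.04395984171394832 [0.49  0.177 0.934] [-0.091 -0.006  0.996]
rig [(0.71, [313.8, 203.6, 103.6, 53.8])]
rack [(0.94, [187.1, 221.8, 56.9, 43.2])]
pad_blue [(0.51, [196.9, 220.4, 12.1, 43.2]), (0.15, [312.4, 202.9, 104.8, 56.0])]
pad_orange [(0.5, [168.8, 224.1, 8.7, 43.9]), (0.33, [188.8, 221.4, 58.5, 47.1])]
knob [(0.93, [348.9, 195.7, 41.1, 25.8]), (0.45, [312.1, 203.0, 109.3, 57.2])]
presser [(0.65, [288.0, 205.1, 5.7, 23.1])]
slot_near [(0.63, [313.6, 201.2, 103.5, 53.6])]
slot_far [(0.83, [312.6, 206.4, 101.0, 57.8]), (0.68, [193.9, 222.3, 14.1, 48.6])]
beaker_small [(0.66, [275.2, 275.8, 21.5, 23.1]), (0.51, [313.1, 204.6, 103.0, 55.9])]
sample_vial []
dish [(0.9, [300.1, 125.2, 25.5, 23.9]), (0.59, [346.7, 198.3, 38.4, 28.0]), (0.23, [195.9, 220.3, 10.3, 44.4])]
shaft [(0.78, [312.7, 204.7, 106.0, 57.4]), (0.57, [288.1, 202.4, 6.8, 20.7])]
side [[454.6757543070078, 0.0, 257.15456601226424], [0.0, 454.6757543070078, 192.02768709437606], [0.0, 0.0, 1.0]]
[... 414 characters left out ...]
(0.9, [285.6, 179.4, 80.5, 112.9])]
slot_far [(0.75, [283.5, 181.3, 78.6, 109.2])]
beaker_small [(0.75, [362.2, 231.4, 23.4, 33.1]), (0.36, [281.0, 197.9, 19.7, 15.5])]
sample_vial [(0.54, [159.2, 238.4, 12.7, 31.1]), (0.43, [199.0, 171.0, 27.6, 20.2])]
dish [(0.73, [199.9, 173.4, 31.5, 18.1]), (0.49, [282.7, 188.0, 27.2, 38.4])]
shaft [(0.56, [285.4, 179.8, 80.7, 110.0])]
{'mtx': array([[318.608,   0.   , 255.584],
       [  0.   , 318.608, 187.281],
       [  0.   ,   0.   ,   1.   ]]), 'k1': -0.0323277114857831, 'T_tool_cam': array([[ 0.001,  0.954,  0.301,  0.078],
       [ 1.   , -0.001,  0.   , -0.001],
       [ 0.001,  0.301, -0.954, -0.126],
       [ 0.   ,  0.   ,  0.   ,  1.   ]])}
```

View pics/top0.png

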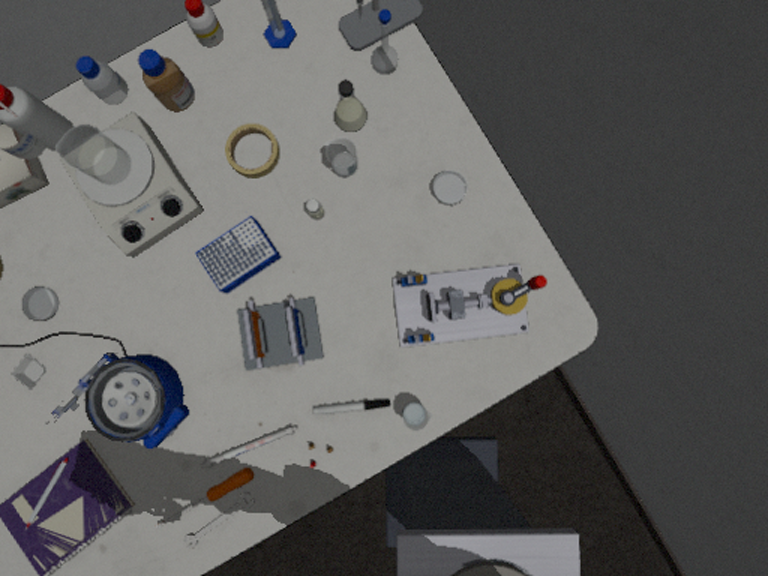

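View pics/side0.png

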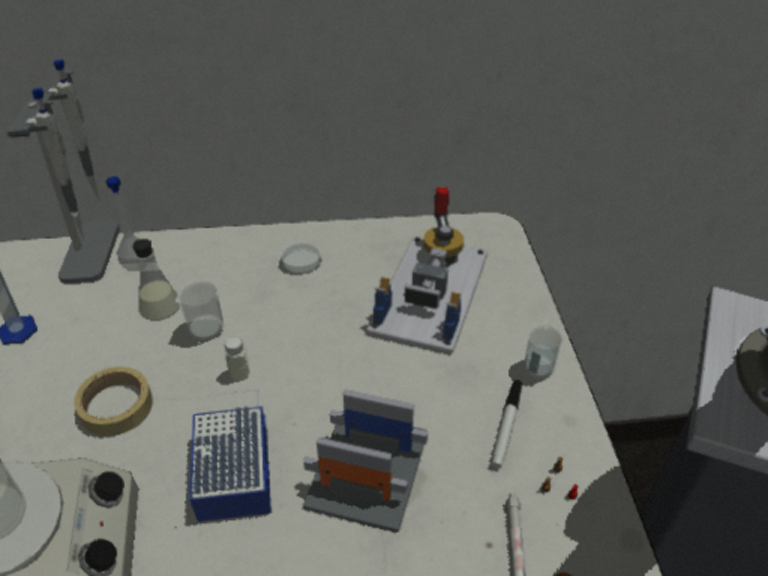

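Top view (at 1.5x scale): the rig is at about (460,305), with its bracket posts left at (412,280) and (418,338), and the knob at (539,282). The rack is at (281,333), with the blue pad at (296,330) and the orange pad at (255,330). The side view agrees: the blue pad is the one nearer the rig. The vial is at (313,208), the dish at (449,188) and the beaker at (413,415) in the top view.

```bash
python3 - <<'E'
from h import *
np.set_printoptions(precision=4,suppress=True)
g=lambda u,v,z,n="top":onz(n,(u/1.5,v/1.5),z)
print("base",[g(*p,.012)[:2] for p in[(393,277),(400,348),(523,264),(528,332)]])
print("rack",[g(*p,.008)[:2] for p in[(239,306),(246,370),(316,297),(323,359)]])
print("knob",g(539,282,.107),g(442,190,.107,"side"),"shaft",g(509,292,.064))
print("ears",g(291,296,.046),g(301,361,.046))
print("posts",g(412,279,.068),g(419,338,.068))
print("beaker",g(413,415,.03),"vial",g(314,208,.06),"dish",g(449,188,.01))
print("tool",robot.current_tool_pos(),robot.current_eef_rot())
for p in [(.45,.25,.27),(.45,.1,.27)]:
  for y in(-5,85,175): print(p,y,robot.inverse_kinematics(p,[180,0,y]))
E
```

```text
base [array([0.5969, 0.163 ]), array([0.4719, 0.151 ]), array([ 0.6201, -0.0682]), array([ 0.4996, -0.0741])]
rack [array([0.5457, 0.4368]), array([0.4329, 0.4218]), array([0.5618, 0.2996]), array([0.4525, 0.2861])]
knob [ 0.5778 -0.0678  0.107 ] [ 0.5786 -0.0639  0.107 ] shaft [ 0.5656 -0.0297  0.064 ]
ears [0.5605 0.3373 0.046 ] [0.4506 0.3188 0.046 ]
posts [0.5871 0.1323 0.068 ] [0.4894 0.1212 0.068 ]
beaker [0.3589 0.1297 0.03  ] vial [0.7098 0.2981 0.06  ] dish [0.7589 0.0615 0.01  ]
tool [0.1301 0.5344 0.2483] [-179.9996    0.0037  166.3241]
(0.45, 0.25, 0.27) -5 [ -60.0301   14.5237   36.4602   90.831    -8.779    77.5426 -117.5469]
(0.45, 0.25, 0.27) 85 [-54.7995  13.84    29.6686  90.6529  -6.9699  77.3554 -29.3185]
(0.45, 0.25, 0.27) 175 [-44.5559  13.1146  16.7775  90.2819  -3.8516  77.1716  57.6641]
(0.45, 0.1, 0.27) -5 [ -50.3643    7.2354   40.1044   98.5429   -4.7973   75.9582 -104.3188]
(0.45, 0.1, 0.27) 85 [-50.2327   7.2254  39.9518  98.5392  -4.7755  75.9568 -14.3443]
(0.45, 0.1, 0.27) 175 [-43.7852   6.8382  32.5529  98.3524  -3.7875  75.9054  74.506 ]
```

```bash
cat >> h.py <<'E'
from scipy.spatial.transform import Rotation as Ro
def wshot(fn=None):
    T=np.eye(4); T[:3,3]=robot.current_tool_pos(); T[:3,:3]=Ro.from_euler("xyz",robot.current_eef_rot(),degrees=True).as_matrix()
    im=vision.grab_frame("wrist")
    if fn: cv2.imwrite("pics/"+fn+".png",cv2.resize(im[:,:,::-1],None,fx=1.55,fy=1.55,interpolation=cv2.INTER_CUBIC)); np.savez(fn,im=im,T=T)
    return im,T
def wcam():
    c=vision.calibration("wrist"); return np.array(c["mtx"]),float(c["k1"]),np.array(c["T_tool_cam"])
def wproj(T,P):
    K,k1,C=wcam(); E=np.linalg.inv(T@C); q=(np.atleast_2d(P)@E[:3,:3].T+E[:3,3])*[1,-1,-1]
    return cv2.projectPoints(q,np.zeros(3),np.zeros(3),K,np.array([k1,0,0,0.]))[0][:,0]
def wonz(T,uv,z):
    K,k1,C=wcam(); W=T@C
    pt=cv2.undistortPoints(np.array([[uv]],float),K,np.array([k1,0,0,0.]))[0,0]
    d=W[:3,:3]@np.array([pt[0],-pt[1],-1.]); o=W[:3,3]; return o+d*(z-o[2])/d[2]
E
python3 - <<'E'
from h import *
robot.move_to([.50,.335,.23],[180,0,-173]); robot.pause(.2); wshot("wrack")
robot.move_to([.54,.09,.23],[180,0,-174]); robot.pause(.2); wshot("wrig")
print(robot.current_time_s(),robot.current_tool_pos(),robot.current_joint_positions())
E
```

```text
4.325 [0.53988524 0.09198005 0.22981698] [-24.64033447  18.42402479  17.3650238   89.28484385  -5.68387503
  73.16757497  89.72667719]
```

View pics/wrack.png

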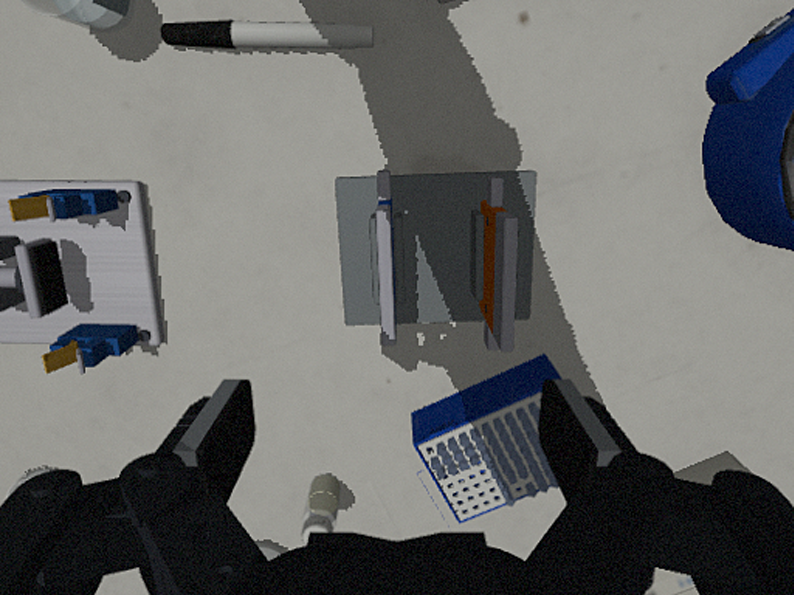

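View pics/wrig.png

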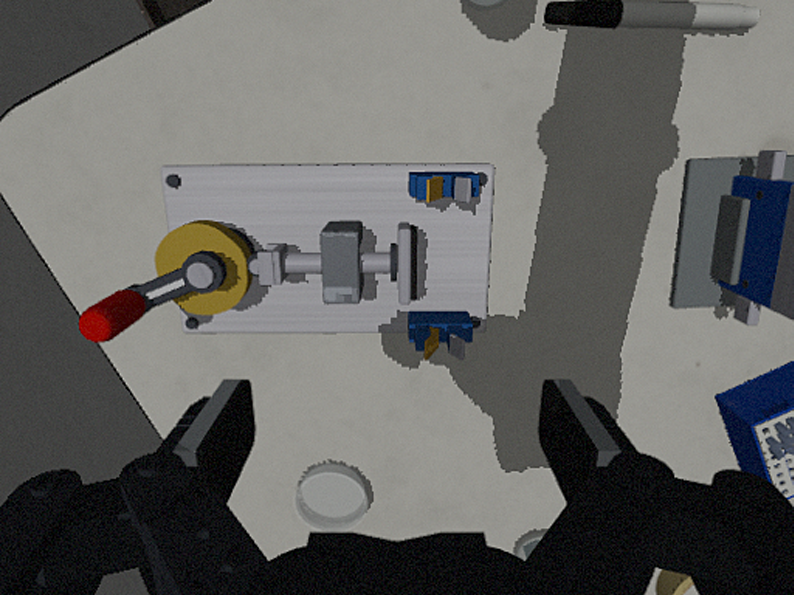

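Rack view (at 1.55x scale): the blue pad's top edge runs from (385,208) to (388,338), and the orange pad is upright beside it. Rig view: the base corners are at (163,166), (494,164), (187,332) and (487,332), with the shaft at (200,270) and the knob from (95,325) to (135,300).

```bash
cat > fit.py <<'E'
from h import *
from scipy.optimize import least_squares
np.set_printoptions(precision=4,suppress=True)
def Rz(a): return np.array([[np.cos(a),-np.sin(a),0],[np.sin(a),np.cos(a),0],[0,0,1]])
def tow(p,L): return np.atleast_2d(L)@Rz(p[2]).T+[p[0],p[1],p[3] if len(p)>3 else 0]
def fit(T,uv,L,p0):
    r=least_squares(lambda p:(wproj(T,tow(p,L))-uv).ravel(),p0); return r.x,r.fun.reshape(-1,2)
def draw(im,T,P,pairs,s,col):
    uv=wproj(T,P)
    for a,b in pairs: cv2.line(im,tuple(int(round((v+.5)*s)) for v in uv[a]),tuple(int(round((v+.5)*s)) for v in uv[b]),col,1)
def box(x0,x1,y0,y1,z0,z1): return np.array([[x,y,z] for z in(z0,z1) for x,y in((x0,y0),(x1,y0),(x1,y1),(x0,y1))])
BP=[(0,1),(1,2),(2,3),(3,0),(4,5),(5,6),(6,7),(7,4),(0,4),(1,5),(2,6),(3,7)]; TOP=[(4,5),(5,6),(6,7),(7,4)]
E
python3 - <<'E'
from fit import *
A=np.load("wrig.npz"); T=A["T"]; im=A["im"]
uv=np.array([(163,166),(494,164),(187,332),(487,332)])/1.55
L=np.array([(-.062,-.115,.012),(-.062,.115,.012),(.062,-.115,.012),(.062,.115,.012)])
p,r=fit(T,uv,L,[.547,.043,.1]); print("rig",p,np.degrees(p[2]),r.tolist()); np.save("rig.npy",p)
seat=tow(p,[0,.078,.018])[0]; sh=tow(p,[0,-.072,.086])[0]; print("seat",seat,"shaft",sh)
k=wonz(T,np.array((97,328))/1.55,.107); print("knob",k, np.linalg.norm((k-sh)[:2]))
s=3; big=cv2.resize(im[:,:,::-1],None,fx=s,fy=s,interpolation=cv2.INTER_CUBIC)
draw(big,T,tow(p,box(-.062,.062,-.115,.115,0,.012)),TOP,s,(0,255,0))
for x in(-.05,.05):
    draw(big,T,tow(p,box(x-.007,x+.007,.070,.082,.04,.068)),TOP,s,(0,0,255))
c1=big[90*s:240*s,90*s:330*s]
B=np.load("wrack.npz"); T=B["T"]; im=B["im"]
uv=np.array([(336,178),(534,171),(345,325),(530,320)])/1.55
L=np.array([(-.055,-.07,.008),(-.055,.07,.008),(.055,-.07,.008),(.055,.07,.008)])
q,r=fit(T,uv,L,[.5,.36,.12]); print("rack",q,np.degrees(q[2]),r.tolist()); np.save("rack.npy",q)
big=cv2.resize(im[:,:,::-1],None,fx=s,fy=s,interpolation=cv2.INTER_CUBIC)
draw(big,T,tow(q,box(-.055,.055,-.07,.07,0,.008)),TOP,s,(0,255,0))
draw(big,T,tow(q,box(-.04,.04,-.039,-.031,.008,.088)),TOP,s,(0,0,255))
for x in((-.058,-.04),(.04,.058)): draw(big,T,tow(q,box(*x,-.039,-.031,.030,.046)),TOP,s,(0,255,255))
c2=big[100*s:235*s,205*s:355*s]
cv2.imwrite("pics/ov1.png",c1); cv2.imwrite("pics/ov2.png",c2); print(c1.shape,c2.shape)
E
```

```text
rig [0.5476 0.0465 0.1153] 6.6045188752803945 [[-1.7564795132456936, -0.2436740849980623], [2.435263117245711, -0.6260193727216006], [-1.8712754690096318, 1.3317622782169565], [1.048319415908054, 0.5194971650808213]]
seat [0.5386 0.124  0.018 ] shaft [ 0.5558 -0.025   0.086 ]
knob [ 0.5801 -0.0691  0.107 ] 0.05030190471830949
rack [0.4983 0.3647 0.1616] 9.258989464650023 [[-1.2476575261882772, -0.09588059890060663], [1.691867104616847, -0.17894309747427428], [-0.23295185138542251, 0.6578743138595087], [-0.24971286445418173, -0.1270583408611401]]
(450, 720, 3) (405, 450, 3)
```

View pics/ov1.png

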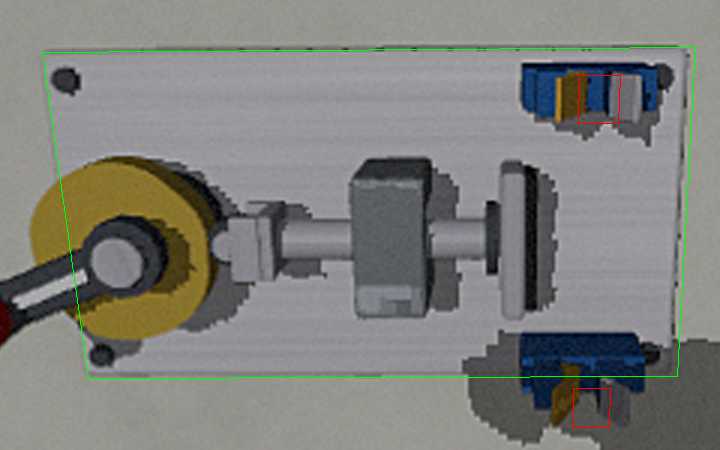

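View pics/ov2.png

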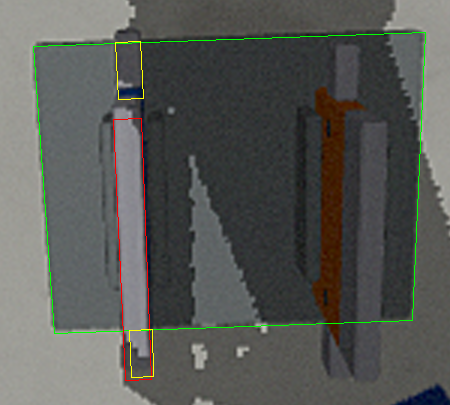

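The rig fit sits symmetrically on the base. The slot boxes fall between the brass clips and the lips, at crop positions (598,100) and (592,407). The rack model matches the blue pad's strip. I'll grasp now.

```bash
python3 - <<'E'
from fit import *
q=np.load("rack.npy"); p=np.load("rig.npy")
g=tow(q,[0,-.035,0])[0]; ya=np.degrees(q[2])-180; print("grasp",g,ya)
fingers.gripper_to(.5)
robot.move_to([g[0],g[1],.16],[180,0,ya])
print(robot.line_to([g[0],g[1],.083],velocity=.12,f_stop=8),robot.current_tool_pos(),robot.current_contact_force())
fingers.gripper_to(0,70); print("gap",robot.current_finger_gap(),robot.current_gripper_force())
robot.line_to([g[0],g[1],.19],velocity=.15); print("gap",robot.current_finger_gap(),robot.current_gripper_force(),robot.current_contact_force())
s=tow(p,[0,.0765,0])[0]
robot.move_to([s[0],s[1],.19],[180,0,np.degrees(p[2])-180]); robot.pause(.3)
print(s,robot.current_tool_pos(),robot.current_eef_rot(),robot.current_time_s()); wshot("held")
E
```

```text
grasp [0.5039 0.3301 0.    ] -170.74101053534997
False [0.5048 0.3301 0.0839] [-0.6734 -0.0928  0.3686]
gap 0.07756776447842523 70.57347893714905
gap 0.07579196560857648 69.93502020835876 [-0.214   0.1801 -1.6941]
[0.5388 0.1225 0.    ] [0.5385 0.1243 0.1898] [ 179.9752   -0.0105 -173.2187] 9.025
```

View pics/held.png

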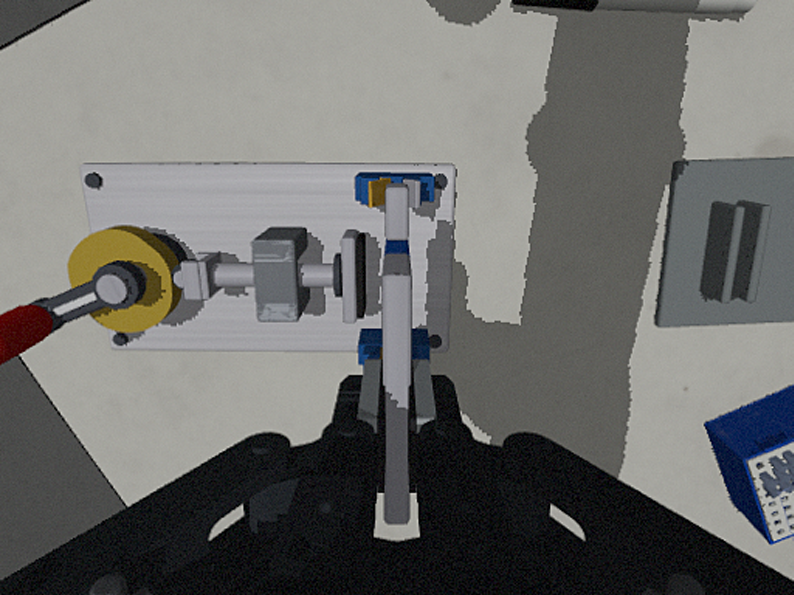

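Held view: the pad is upright in the jaws. Its near ear spans (385–409, 185–238), just above the near slot, which lies between the clip at (378,190) and the lip at (415,190). The base corners are at about (82,164), (455,164) and (452,350).

```bash
python3 - <<'E'
from fit import *
print(robot.current_tool_pos(),robot.current_time_s())
A=np.load("held.npz"); T=A["T"]; im=A["im"]; p0=np.load("rig.npy")
# base edges by gradient: refine edge lines from model via subpixel search along normals
def refine(im,T,p,L,hw=7,n=60):
    g=cv2.GaussianBlur(cv2.cvtColor(im,cv2.COLOR_RGB2GRAY).astype(np.float32),(0,0),.8); return g
L=np.array([(-.062,-.115,.012),(-.062,.115,.012),(.062,-.115,.012),(.062,.115,.012)])
uvs={"held":np.array([(82,164),(455,164),(113,349),(451,350)])/1.55,"wrig":np.array([(163,166),(492,164),(187,332),(486,332)])/1.55}
Ts={k:np.load(k+".npz")["T"] for k in uvs}
def res(x):
    o=[]
    for k in uvs:
        Tk=Ts[k].copy(); Tk[2,3]+=x[3]; o.append(wproj(Tk,tow(x[:3],L))-uvs[k])
    return np.concatenate(o).ravel()
r=least_squares(res,[*p0,0]); print(r.x,np.degrees(r.x[2])); print(r.fun.reshape(-1,2))
for k in uvs:
    r1=least_squares(lambda p:(wproj(Ts[k],tow(p,L))-uvs[k]).ravel(),p0); print(k,r1.x)
p=r.x[:3]; print("seat",tow(p,[0,.078,.018]),"old",tow(p0,[0,.078,.018]))
# pad in tool frame
def padw(P,dx=0): P=np.array(P)+[dx,0,0]; P=P*[1,-1,-1]; P[:,2]+=.0759; return P@T[:3,:3].T+T[:3,3]
for nm,P in dict(ear=[(.058,y,.038) for y in(-.004,.004)]+[(.04,y,.038) for y in(-.004,.004)],top=[(.04,-.004,.08),(.04,.004,.08),(-.04,-.004,.08),(-.04,.004,.08)]).items(): print(nm,wproj(T,padw(P))*1.55)
s=3; big=cv2.resize(im[:,:,::-1],None,fx=s,fy=s,interpolation=cv2.INTER_CUBIC)
draw(big,T,tow(p,box(-.062,.062,-.115,.115,0,.012)),TOP,s,(0,255,0))
for x in(-.05,.05):
    draw(big,T,tow(p,box(x-.007,x+.007,.070,.082,.04,.068)),BP,s,(0,0,255))
draw(big,T,padw(box(.04,.058,-.004,.004,.022,.038)),TOP,s,(0,255,255))
draw(big,T,padw(box(-.04,.04,-.004,.004,0,.08)),TOP,s,(255,255,0))
cv2.imwrite("pics/ov3.png",big[95*s:290*s,190*s:310*s])
E
```

```text
[0.5386 0.1238 0.1899] 9.075
[0.5484 0.0452 0.1164 0.0052] 6.670354165802614
[[ 0.1905  0.1539]
 [ 0.4681 -0.111 ]
 [ 1.3803 -0.0766]
 [-1.5136  0.3479]
 [-0.7747  0.3088]
 [ 1.3685 -0.3055]
 [-1.0801  0.3242]
 [-0.232  -0.6882]]
held [0.5473 0.0462 0.1177]
wrig [0.5477 0.046  0.116 ]
seat [[0.5394 0.1227 0.018 ]] old [[0.5386 0.124  0.018 ]]
ear [[410.843  198.3336]
 [386.5842 198.2984]
 [410.3154 251.6373]
 [386.8163 251.603 ]]
top [[414.6165 288.2705]
 [383.76   288.2253]
 [411.2414 534.3276]
 [385.4754 534.2892]]
```

View pics/ov3.png

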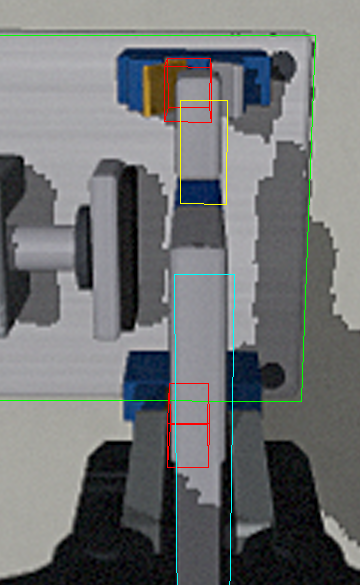

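```bash
python3 - <<'E'
from fit import *
A=np.load("held.npz"); T=A["T"]; p=np.load("rig.npy")
q=np.load("rack.npy")
toR=lambda P,p: (np.asarray(P)-[p[0],p[1],0])@Rz(p[2])
c=lambda u,v:(u/3+190,v/3+95)
for dz in(0,.005):
    t=T.copy(); t[2,3]+=dz
    ze=T[2,3]-.0759+.038
    print(dz,"ear tip in rig x",toR(wonz(t,c(199,72),ze),p),"post near edge",toR(wonz(t,c(190,50),.068),p),"TCP in rig",toR(T[:3,3],p))
d=lambda u,v:(u/3+205,v/3+100)
B=np.load("wrack.npz")["T"]; print("rack: ear tip near",toR(wonz(B,d(127,31),.046),q),"top far",toR(wonz(B,d(140,383),.088),q),"wall ends near/far",toR(wonz(B,d(107,112),.033),q),toR(wonz(B,d(110,290),.033),q))
s=lambda u,v,z:onz("side",(u/1.5,v/1.5),z)
# side0: absolute
print("side: top corners",s(345,392,.088),s(413,405,.088),"mid",(s(345,392,.088)+s(413,405,.088))/2)
print("side now");
im=vision.grab_frame("side"); np.save("side1.npy",im); print(recognise("pad_blue","side")[:2])
im=vision.grab_frame("top"); np.save("top1.npy",im); print(recognise("pad_blue","top")[:2])
P=np.array([(x,0,z) for x in(-.058,.058) for z in(.022,.038)]+[(x,0,z) for x in(-.04,.04) for z in(0,.08)])
P=P*[1,-1,-1]+[0,0,.0759]; W=P@T[:3,:3].T+T[:3,3]
for n in("side","top"):
    u=proj(n,W); lo,hi=u.min(0),u.max(0); print(n,"expected rect if centred",(lo+hi)/2,hi-lo)
cv2.imwrite("pics/s1.png",cv2.resize(np.load("side1.npy")[95:215,200:330,::-1],None,fx=4.6,fy=4.6,interpolation=cv2.INTER_CUBIC))
E
```

```text
0 ear tip in rig x [-0.0625  0.0777  0.1519] post near edge [-0.0601  0.0756  0.068 ] TCP in rig [-0.      0.0783  0.1898]
0.005 ear tip in rig x [-0.062   0.0777  0.1519] post near edge [-0.0597  0.0755  0.068 ] TCP in rig [-0.      0.0783  0.1898]
rack: ear tip near [-0.0609 -0.0346  0.046 ] top far [ 0.0417 -0.0341  0.088 ] wall ends near/far [-0.0335 -0.0429  0.033 ] [ 0.0302 -0.045   0.033 ]
side: top corners [0.5383 0.339  0.088 ] [0.4625 0.3245 0.088 ] mid [0.5004 0.3318 0.088 ]
side now
[{'rect': [283.6, 159.7, 60.8, 42.7], 'p': 0.7}]
[]
side expected rect if centred [280.7495 158.8882] [58.9881 41.8218]
top expected rect if centred [280.2872 203.5043] [ 7.301  51.2904]
```

View pics/s1.png

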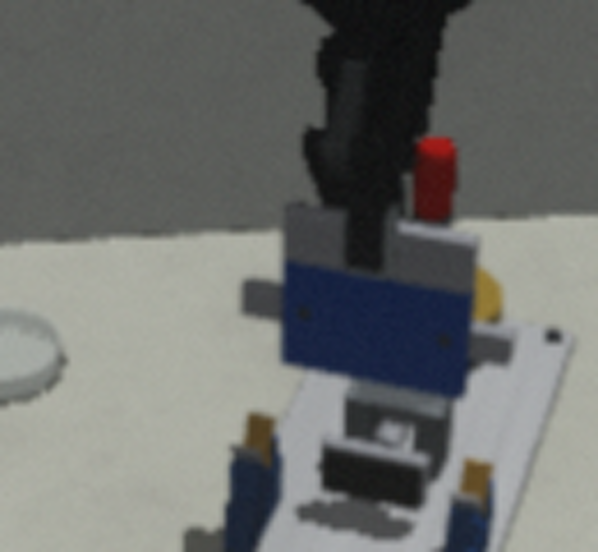

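Side crop: the pad is upright, with its top edge spanning columns 285–478 and the finger at 364. So the pad sits about 4 mm to −x in the jaws. I'll shift to compensate, lower it between the posts, then centre by touch.

```bash
cat >> fit.py <<'E'
def rigpos(p): return (np.array(robot.current_tool_pos())-[p[0],p[1],0])@Rz(p[2])
def go(p,r,v=.05,f=None,n=2):
    """tool to rig coords r, trimming the steady tracking error"""
    tgt=tow(p,r)[0]; cmd=tgt.copy(); hit=False
    for i in range(n):
        hit=robot.line_to(cmd.tolist(),velocity=v if i==0 else .03,f_stop=f)
        if hit: break
        robot.pause(.1); cmd=cmd+(tgt-np.array(robot.current_tool_pos()))
    return hit
E
python3 - <<'E'
from fit import *
p=np.load("rig.npy"); off=.0759+.018  # TCP z when seated
go(p,[.003,.0765,off+.06],.08); print(rigpos(p),robot.current_contact_force())
h=go(p,[.003,.0765,off+.036],.04,4); print("down",h,rigpos(p),robot.current_contact_force())
if not h:
    e=[]
    for s in(1,-1):
        h=go(p,[.003+s*.009,.0765,off+.036],.02,2.5,1); e.append(rigpos(p)[0]); print(s,h,rigpos(p),robot.current_contact_force())
        go(p,[.003,.0765,off+.036],.03,None,1)
    print("mid",np.mean(e),e)
print(robot.current_time_s())
E
```

```text
[0.0026 0.0765 0.1535] [-0.0015  0.1632 -2.1893]
down False [0.0027 0.0765 0.1297] [ 0.1329 -0.0754 -0.663 ]
1 False [0.0119 0.0765 0.1298] [ 0.0634  0.2771 -0.6   ]
-1 False [-0.0059  0.0765  0.1299] [ 0.11   -0.3888 -1.6151]
mid 0.0029923112345486107 [np.float64(0.011859130163954396), np.float64(-0.005874507694857175)]
14.025
```

```bash
python3 - <<'E'
from fit import *
p=np.load("rig.npy"); off=.0759+.018
h=go(p,[.003,.0765,off+.016],.04,4,1); robot.pause(.1); print("down",h,rigpos(p)-[0,0,off],robot.current_contact_force())
if rigpos(p)[2]<off+.019:
    z=rigpos(p)[2]; e=[]
    for s in(1,-1):
        h=go(p,[.003+s*.008,.0765,z],.02,3,1); e.append(rigpos(p)[0]); print(s,h,rigpos(p)-[0,0,off],robot.current_contact_force())
        go(p,[.003,.0765,z],.03,None,1)
    print("mid",np.mean(e),e)
print(robot.current_time_s(),robot.current_finger_gap()); im=vision.grab_frame("side"); np.save("side2.npy",im)
E
```

```text
down False [0.0033 0.0765 0.0163] [-0.2587  0.7014 -0.7418]
1 True [0.0067 0.0765 0.0153] [-0.679   0.1627 -1.5973]
-1 True [0.0009 0.0764 0.0164] [ 2.9013  0.1286 -0.1156]
mid 0.0037801124264731827 [np.float64(0.006683241567391883), np.float64(0.0008769832855544821)]
16.2333 0.071358034916322
```

```bash
python3 - <<'E'
from fit import *
p=np.load("rig.npy"); off=.0759+.018
go(p,[.0038,.0765,off+.015],.03,None,1)
tgt=tow(p,[.0038,.0765,off-.003])[0]
for f in(16,):
    h=robot.line_to(tgt.tolist(),velocity=.02,f_stop=f); print("press",h,rigpos(p)-[0,0,off],robot.current_contact_force(),robot.current_finger_gap())
robot.pause(.2); print(rigpos(p)-[0,0,off],robot.current_contact_force(),robot.current_torque(),robot.current_time_s())
im=vision.grab_frame("side"); np.save("side3.npy",im)
E
```

```text
press True [0.0048 0.0769 0.0002] [-0.5     1.0403  3.1147] 0.075374419980386
[0.0048 0.0769 0.0002] [-0.4237 -0.0685  3.8488] [-0.001  -0.0534 -0.0672] 17.6
```

```bash
python3 - <<'E'
from fit import *
p=np.load("rig.npy"); off=.0759+.018
fingers.gripper_to(.3); robot.pause(.1)
go(p,[.0038,.0769,.2],.15,None,1); robot.pause(.2); im,T=wshot("seated"); print(robot.current_time_s())
s=vision.grab_frame("side"); np.save("side4.npy",s)
a=cv2.resize(s[115:215,225:335,::-1],None,fx=4,fy=4,interpolation=cv2.INTER_CUBIC)
seat=tow(p,[0,.078,0])[0]; P=[p[0]+0,p[1],p[2]]; st=np.array([seat[0],seat[1],p[2]])
b=cv2.resize(im[90:300,190:310,::-1],None,fx=2.8,fy=2.8,interpolation=cv2.INTER_CUBIC)
H=max(a.shape[0],b.shape[0]); pad=lambda x:cv2.copyMakeBorder(x,0,H-x.shape[0],0,6,cv2.BORDER_CONSTANT)
c=np.hstack([pad(a),pad(b)]); print(c.shape); cv2.imwrite("pics/seat.png",c)
E
```

```text
19.2833
(588, 788, 3)
```

View pics/seat.png

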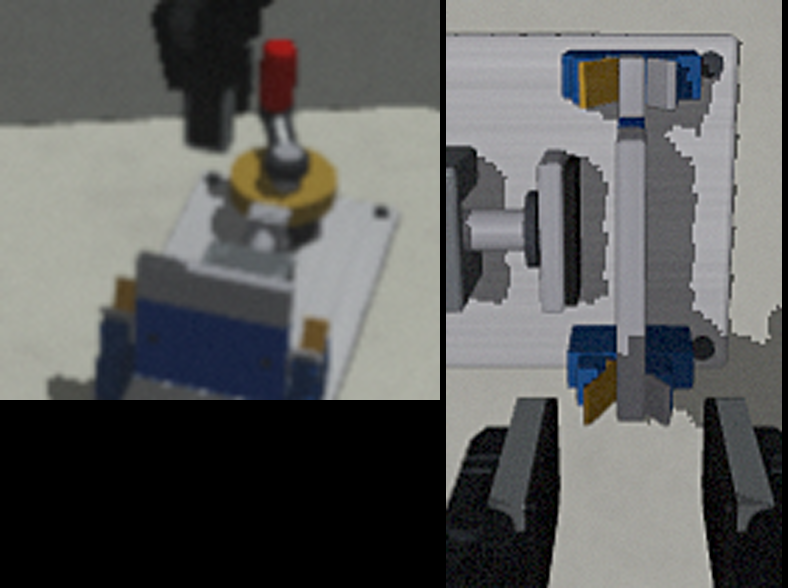

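The seat picture shows the pad square in the bracket, both ears between clip and lip, and the presser standing clear (at about (565,230)). I'll make a light confirming press on the top edge, then crank.

```bash
python3 - <<'E'
from fit import *
p=np.load("rig.npy")
fingers.gripper_to(0)
go(p,[0,.0772,.13],.1,None,1)
h=robot.line_to(tow(p,[0,.0772,.1125])[0].tolist(),velocity=.03,f_stop=9); z=rigpos(p)[2]; print("top press",h,rigpos(p),"pad top z",z-robot.tip_reach,robot.current_contact_force())
go(p,[0,.0772,.17],.2,None,1)
k=np.array([.579,-.068]); v=(np.array([*k,0])-[p[0],p[1],0])@Rz(p[2])-[0,-.072,0]
c=np.arctan2(v[1],v[0])-np.pi/2+3.1; c=(c+np.pi)%(2*np.pi)-np.pi; print("knob vec",v,"crank",c)
fingers.gripper_to(.6)
ori=[180,0,np.degrees(p[2])-180]
def kp(c,z): a=np.pi/2+c-3.1; return tow(p,[.05*np.cos(a),-.072+.05*np.sin(a),z])[0].tolist()
robot.move_to(kp(c,.17),ori)
h=robot.line_to(kp(c,.088),velocity=.1,f_stop=6); print("down",h,rigpos(p))
if not h:
    fingers.gripper_to(0,35); robot.pause(.1); print("gap",robot.current_finger_gap()*85,robot.current_gripper_force(),robot.current_contact_force(),rigpos(p))
wshot("knob"); print(recognise("knob","wrist")[:1],robot.current_time_s())
E
```

```text
top press True [-0.0002  0.0772  0.1152] pad top z 0.0981555146966665 [-0.8814 -0.2038  5.5628]
knob vec [ 0.0181 -0.0454  0.    ] crank 0.3375456685178553
down False [ 0.0192 -0.1185  0.0887]
gap 20.65666698523776 34.755504433996975 [ 0.3471 -0.6072  4.0326] [ 0.0193 -0.1191  0.0889]
[{'rect': [304.5, 227.6, 146.7, 167.1], 'p': 0.74}] 24.5667
```

Pad top is at 98.2 mm, so it is seated. The knob is gripped, with a 20.7 mm gap. I'll turn the crank.

```bash
python3 - <<'E'
from fit import *
p=np.load("rig.npy")
z=.088
def kp(c): a=np.pi/2+c-3.1; return tow(p,[.05*np.cos(a),-.072+.05*np.sin(a),z])[0]
v=rigpos(p)-[0,-.072,0]; c0=np.arctan2(v[1],v[0])-np.pi/2+3.1; c0=(c0+np.pi)%(2*np.pi)-np.pi
print("start",c0)
for c in np.linspace(c0,3.1,15)[1:]:
    robot.line_to(kp(c).tolist(),velocity=.08); f=np.array(robot.current_contact_force()); v=rigpos(p)-[0,-.072,0]
    print(round(c,2),"r",round(np.hypot(*v[:2]),4),"F",f.round(1),round(robot.current_finger_gap(),3))
    if np.linalg.norm(f)>30: print("high force"); break
a=np.arctan2(v[1],v[0])-np.pi/2+3.1; print("crank est",a,robot.current_time_s())
E
```

```text
start 0.3469539550905094
0.54 r 0.0507 F [ 1.7 -0.   4.9] 0.241
0.74 r 0.0505 F [-0.4 -0.   5.8] 0.245
0.94 r 0.0503 F [0.6 0.7 5.8] 0.243
1.13 r 0.0501 F [-1.9  0.1  6.3] 0.242
1.33 r 0.0499 F [-2.1  0.4  8.6] 0.239
1.53 r 0.0496 F [-3.3  0.7  7.8] 0.246
1.72 r 0.0494 F [-2.9 -0.8  8.7] 0.245
1.92 r 0.0493 F [-1.  -2.8  7.7] 0.246
2.12 r 0.0491 F [-2.1 -3.1  8.2] 0.247
2.31 r 0.049 F [-1.4 -3.8  6.7] 0.242
2.51 r 0.0489 F [-1.2 -2.1  8.4] 0.243
2.71 r 0.0489 F [-3.6 -4.2 11.3] 0.245
2.9 r 0.0489 F [-1.1 -2.8  7.2] 0.242
3.1 r 0.049 F [-1.4 -3.7  7.3] 0.241
crank est 3.095062946871052 28.4167
```

```bash
python3 - <<'E'
from fit import *
p=np.load("rig.npy")
fingers.gripper_to(.6); robot.pause(.1)
t=np.array(robot.current_tool_pos()); robot.line_to([t[0],t[1],.2],velocity=.15)
robot.move_to([.45,.05,.27],[180,0,np.degrees(p[2])-180]); robot.pause(.3)
im,T=wshot("end"); K=recognise("knob","wrist"); print(K[:2])
s=vision.grab_frame("side"); print(recognise("pad_orange","side")[:1],recognise("pad_blue","side")[:1],recognise("presser","side")[:1])
hsv=cv2.cvtColor(im,cv2.COLOR_RGB2HSV); m=((hsv[...,0]<6)|(hsv[...,0]>174))&(hsv[...,1]>180)&(hsv[...,2]>70)
ys,xs=np.nonzero(m); uv=(xs.mean(),ys.mean()); w=wonz(T,uv,.092); v=(w-[p[0],p[1],0])@Rz(p[2])-[0,-.072,0]
print(len(xs),uv,v,"crank",np.arctan2(v[1],v[0])-np.pi/2+3.1,robot.current_time_s())
c=im[:,:,::-1]; cv2.imwrite("pics/fin.png",np.hstack([cv2.resize(c,(460,345)),cv2.resize(s[100:240,210:345,::-1],(333,345))]))
E
```

```text
[{'rect': [200.7, 242.6, 68.3, 59.4], 'p': 0.69}]
[{'rect': [236.9, 313.5, 64.2, 39.0], 'p': 0.76}] [{'rect': [279.4, 196.8, 43.5, 37.5], 'p': 0.91}] []
564 (np.float64(261.00531914893617), np.float64(222.53191489361703)) [-0.0408  0.0909  0.092 ] crank 3.5223340525345135 30.9833
```

View pics/fin.png

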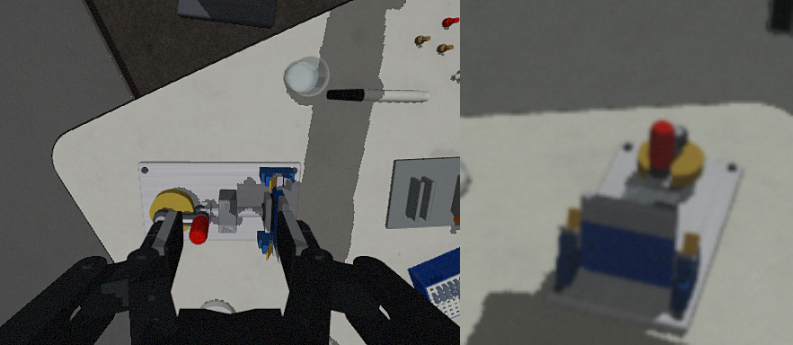

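The final picture shows the crank arm pointing at the bracket, with the knob at (200,228) and the presser up against the seated pad at (268,212). The gripper is clear and the orange pad is still in the rack, so I'm handing in.

```bash
python3 -c "
from h import *
print(workorder.close_job(),robot.current_time_s())"
```

```text
the job is handed in; nothing more can be done
the job is handed in; nothing more can be done
```

The job is handed in at about 31 s: the blue pad is seated in the bracket (top edge measured at 98.2 mm, 98 expected), the crank was released at about 3.1 rad, and in the last picture the presser is against the pad. No verdict came back and presser force was not measured.

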